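# Free the preamp board from its sprung hold-down finger

### The job

The preamp circuit board is locked in the nest of the repair cradle by the sprung finger, whose nib sits in a hole of the board. Lift the finger by its knob, swing it aside until it is well clear of the board and let it back down there, with the board still in its nest; then slide the board along the cradle, without lifting it out, until it lies flat in the lower bay at the front end. Finally swing the finger back to point straight over the empty nest and leave it down, without disturbing the other things on the desk.

Things in the scene. Friction and masses are not known exactly. Their poses are not given: they have to be found in the camera images.
- cradle: Grey metal repair cradle on a black plinth, fixed to the desk, 304 mm long (x -132 to 172), 112 wide. Origin on its centre line, 36 mm above the desk (plinth top); +x along it to the post (back end), z up. Behind x = -4 the nest bed (z 12 mm), before it the lower bay (z 8). Grey guide rails (top z 22), 84 mm apart, along both sides of nest and bay; grey back stop (top z 22) at x 107 to 113.
- nest (a point): Centre of the nest bed (cradle x 55, y 0, z 12 mm), where the board lies at first. Axes as the cradle.
- bay (a point): Centre of the lower bay's floor (cradle x -62, y 0, z 8 mm). The bay runs from x -120 to -4, 4 mm lower than the nest bed; a lip 12 mm thick, top z 20, closes its front end. Axes as the cradle.
- post (a point): Foot of the steel post the finger turns on (cradle x 155, y 0, z 12 mm). Post cap 22 mm wide, top at cradle z 69.
- finger_lift (a joint): Height of the finger along the post (m): about 0 (down to -0.001) while its foot presses on the board, -0.002 at its lower stop with nothing under it, 0.020 at its upper stop. A spring drives it down with about 5 N at 0 and 7 N at the top, besides 1.2 N of weight; it sinks by itself when let go.
- finger_swing (a joint): Swing of the finger round the post (rad), anticlockwise from above positive; 0 = straight over the nest, along the cradle's -x. Range -1.6 to 1.6, either side will do; light friction keeps it where it is left. Beyond 1.05 it is clear of the board. Its nib sits 4.5 mm deep in the board's hole: raise it 10 to 18 mm before swinging.
- knob_grip (a point): Centre of the upright round black knob on the finger's end, 20 mm in diameter, 32 mm tall, 70 mm from the post's axis; 92 mm above the desk while the finger presses on the board. Under it the steel arm (16 mm wide, 8 thick, its top 16 mm below this point), then a foot 22 mm in diameter with an 8 mm nib.
- board_mid (a point): Centre (half-way up) of the loose preamp board: dark green circuit board on a black carrier, 100 (its x, along the cradle) x 80 x 8 mm, 0.25 kg, 2 mm play to each rail. In the nest: cradle x about 55, cradle z 16 mm; in the bay: cradle z 12, x -70 to -54. A 15 mm square hole for the nib at its x +30, y 0. Parts up to 14 mm high stand near its long sides.
- transformer (a point): Centre of the dark steel transformer block fixed on the board, 30 (x) x 40 (y) x 26 mm high, at board x -20, y 0, 17 mm above board_mid. Its back face (15 mm towards +x from here) is good to push on; the board is bare between it and the hole.
- mouse: Black computer mouse, 108x60x37 mm, bystander; origin under its centre.
- tuning_fork: Steel tuning fork, 135 mm long, lying, bystander; origin under its centre.
- remote: Grey remote control, 181x44x19 mm, lying, bystander; origin under its centre.
- tape_roll: Roll of black tape, 56 mm wide and 19 mm high, bystander; origin under its centre.
- capo: Black guitar capo, 78x52x14 mm, bystander; origin under its centre.

How it is judged:
By the outcome, as a careful person would: the job done as asked, in the order asked, and still so for the second after the job is handed in, with the robot touching nothing.
It also fails if it takes over 66 s, if anything falls off the work surface, if the arm or the gripper's body presses on something with over 40 N, if the wrist force passes 120 N, or if a joint passes its speed limit or range.

### The arm

A 7-joint arm with a two-finger parallel gripper is mounted at the origin on a cart in front of the work surface, level with it; the furniture and walls round the work are solid. World frame = base frame: x ahead of the robot, y to its left, z up, the work surface at z = 0. Lengths are in mm, angles in rad, forces in N, time in s.
With the tool pointing down it reaches from about 425 to 950 mm from the base axis. Payload 4.7 kg.
Tool frame: the origin (TCP) lies between the finger pads; the fingertips stand arm.nose_length ahead of it and the grasp point (between the pads) lies 5 mm behind it (arm.nose_length is the distance from the TCP to the fingertips, in mm); z points along the fingers, y is the direction in which the jaws open and shut (so a half turn about z gives the same grasp; the last joint's range is limited). The gripper opens to 85 mm and grips with 20 to 120 N. Pads are 22 mm wide; open, the fingers measure 114 mm over their backs; the gripper's body (76 mm by 85 mm) begins 54 mm behind the grasp point. The pads swing forward as they close: fully open they stand 13 mm farther back than shut.
Start: joints at [1.147, 0.469, -0.049, 1.532, 0.024, 1.141, -0.082], TCP at [259.667, -623.073, 245.335] pointing down, gripper open.
Joint ranges: [-2.59, 2.59], [-0.33, 1.99], [-1.39, 1.29], [0.1, 2.45], [-1.04, 4.18], [0.21, 1.99], [-2.66, 2.66]. Speed limits (rad/s): [2.57, 2.57, 3.14, 3.14, 3.14, 3.14, 3.14].

### API

Orientations are given as a unit quaternion [x, y, z, w].
In Python, from plant import arm, snapshot, camera_info, nets gives the robot as it stands.
- The arm moves only by the shell command python3 -m jog 'ROWS' [FORCE]. ROWS is JSON, a list that holds one entry, the list of rows, each a list of 7 numbers: the shift along the tool's x, y, z in cm, then the turn, a rotation vector about the tool's x, y, z in units of 6 degrees (1.0 is 6 degrees), then the opening, from 0 (shut) to 1 (fully open). In form: [[[x, y, z, ax, ay, az, hand], ...]]. A call has 1 to 5 rows; each row shifts and turns the pose as measured when the row begins, along the tool's axes as they then stand; what a row does not reach is not made up. A row lasts 1/12 s, in which the tool goes at most 41.7 mm and 7.16 degrees, less where a joint would pass 70% of its speed; a pose out of reach is approached as far as the arm can. A call is refused whole if a number of a shift passes 4.17 or a number of a turn 1, either way. A call with a gripper value outside its range is refused whole. The fingers move at their own pace and stop on an object; FORCE is the grip in N (left out, the last holds). Time passes only in rows, so rows that do not move let the fingers close. It gives the time, the measured TCP pose, the force and the opening at its end, in the units of the state.
- arm.state(): the state, without advancing time (a new reading comes with each control period).
- snapshot(name): name is "scene" or "top"; returns the picture (400x640x3 uint8, red, green, blue); there is no depth.
- camera_info(name): a dict with "fov_y" (degrees; the focal length in pixels is half the picture's height over the tangent of half this angle, whatever the lens; pixels are square), "cx", "cy" (the principal point, pixels), "position" and "orientation" of the camera in the world. Camera axes: x right, y down, z forward; pixel columns grow to the right and rows downward; lengths in mm; the calibration is good to about 2 mm. A picture is of the moment at which its call begins. camera_info takes no time and is no camera call.
- arm.close_job(): hands the job in, once; it reports no verdict.
Trained networks look in the newest picture that a camera, given by its name, has taken for a name from the list of things; names that differ only in an ending like _2 or _b are one class to them, and where a whole thing is asked for, a point or a joint stands for the part that bears it (a point fixed in the world has none). Each returns a list of dicts, best first, with "score" (0 to 1); they miss things now and then, are a little off and sometimes report something else, mostly with a low value. They report only what shows in the picture. A call takes as long as a camera call.
- nets.recognise(camera, target): "at" ([x, y, z] in mm, in world coordinates, good to about 4 mm: the middle of the surface that is visible of it).
- nets.mark_of(camera, target): "at" ([x, y, z] in mm, in world coordinates, good to about 4 mm: a listed point, or the origin of a listed thing).
The state is a dict: "t": time; "joints": joint angles; "qvel": joint speeds; "effort": joint torques, N m; "position": TCP position; "tool_rot": TCP orientation; "ft_force": force on the tool from outside, world axes, zero at the start; "moment": the same for the moment, N m; "finger_gap": finger opening in mm.
Only numpy, scipy, OpenCV 4.12 (cv2) and the standard library are available. Lean on these libraries where they do the work, as an engineer would, in place of code of your own. Each camera call takes 0.05 s, during which the arm holds its last target.

## Working session

There is one attempt and no reset: what is moved stays moved. The work goes in short steps, Python scripts to look and compute and a shell command to move; the robot and the scene stay as the last step left them, time stands still between calls to the robot, and variables do not carry over. Pictures are saved under pics/ and viewed, and the job is handed in when it is done.

```bash
ls; mkdir -p pics
cat > h.py <<'E'
import numpy as np, cv2
from plant import arm, snapshot, camera_info, nets
from scipy.spatial.transform import Rotation as R
def snap(n,f):
    im=snapshot(n); cv2.imwrite('pics/'+f,cv2.cvtColor(im,cv2.COLOR_RGB2BGR)); return im
def proj(n,p):
    c=camera_info(n); f=200/np.tan(np.radians(c['fov_y'])/2)
    q=R.from_quat(c['orientation']).inv().apply(np.array(p)-c['position'])
    return np.array([c['cx'],c['cy']])+f*q[:2]/q[2]
def unproj(n,uv,z):
    c=camera_info(n); f=200/np.tan(np.radians(c['fov_y'])/2)
    d=R.from_quat(c['orientation']).apply([(uv[0]-c['cx'])/f,(uv[1]-c['cy'])/f,1]); p=np.array(c['position'])
    return p+d*(z-p[2])/d[2]
E
python3 - <<'E'
from h import *
s=arm.state(); print(s, arm.nose_length)
for n in('scene','top'):
    snap(n,n+'0.png'); print(n,camera_info(n))
    for t in ['cradle','nest','bay','post','knob_grip','board_mid','transformer']:
        print(t,[(np.round(d['at']).tolist(),round(d['score'],2)) for d in nets.mark_of(n,t)[:2]])
print(arm.state()['t'])
E
```

```text
pics
{'t': 0.0, 'joints': array([ 1.14705918,  0.4694565 , -0.04862325,  1.53371259,  0.0241092 ,
        1.14097276, -0.08229656]), 'qvel': array([-6.96457140e-04,  3.52522602e-04, -8.15607442e-04,  4.67254478e-04,
       -5.49648903e-04,  1.26783119e-03, -9.04414029e-05]), 'effort': array([ 4.44651068e-04, -5.10298097e+01, -4.61886311e-02, -2.37716120e+01,
        1.06565186e-02,  7.55784335e-03,  1.40214991e-05]), 'position': array([ 259.45297582, -622.53821539,  244.24342351]), 'tool_rot': array([ 9.80569356e-01,  1.96170270e-01, -2.25408271e-04, -9.55299173e-04]), 'ft_force': array([-0.70414356,  0.23596957,  0.52542411]), 'moment': array([-0.0302371 ,  0.01109269,  0.07534587]), 'finger_gap': 85.44944596067516} 14.0
scene {'fov_y': 50.1620514728308, 'cx': 320.6421867796405, 'cy': 197.88178571842775, 'position': array([-108.06763209,  357.44037998,  587.87205751]), 'orientation': array([-0.46791649,  0.74179286, -0.40766345,  0.25418107])}
cradle [([518.0, 12.0, 36.0], 0.8), ([410.0, 251.0, 3.0], 0.58)]
nest [([566.0, 43.0, 45.0], 0.98), ([564.0, 48.0, 52.0], 0.28)]
bay [([479.0, -28.0, 42.0], 0.58)]
post [([638.0, 109.0, 51.0], 0.96), ([547.0, 37.0, 69.0], 0.43)]
knob_grip [([584.0, 70.0, 92.0], 0.89)]
board_mid [([565.0, 46.0, 54.0], 0.69)]
transformer [([600.0, 280.0, 4.0], 0.22)]
top {'fov_y': 44.4877557483934, 'cx': 313.5187597716191, 'cy': 190.13642865501907, 'position': array([ 356.56107192,  -16.24327502, 1254.30823571]), 'orientation': array([ 0.70891234, -0.69872405,  0.05661907, -0.07760335])}
cradle []
nest [([565.0, 46.0, 43.0], 0.9), ([766.0, 182.0, -5.0], 0.73)]
bay [([474.0, -30.0, 41.0], 0.93), ([563.0, 46.0, 50.0], 0.55)]
post [([640.0, 116.0, 47.0], 0.56)]
knob_grip [([583.0, 68.0, 81.0], 0.59)]
board_mid [([567.0, 49.0, 52.0], 0.72)]
transformer [([550.0, 34.0, 74.0], 0.68), ([600.0, 284.0, 1.0], 0.45)]
0.8
```

View pics/scene0.png

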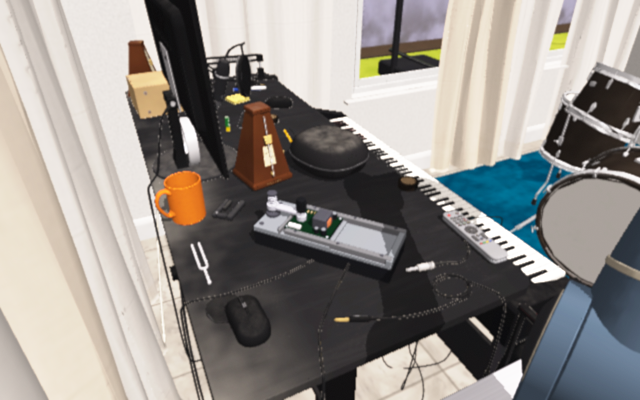

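View pics/top0.png

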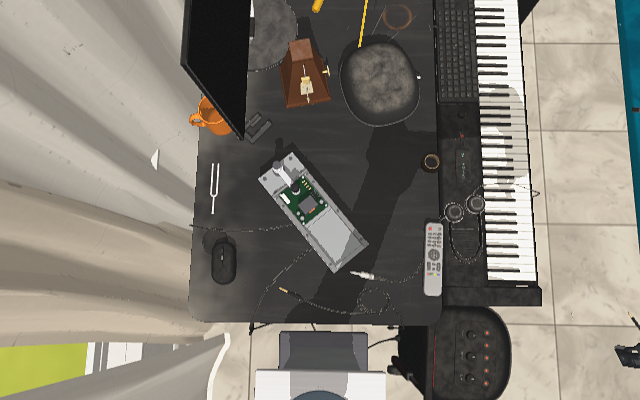

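The scene view shows the cradle from about (255,215) to (405,250), with the post and knob at its left end. The top view shows it running from (280,165) to (350,255), capo and mug to the back left, mouse and fork to the left. I'll zoom in next to fit the pose.

Run:
```python
import cv2
a=cv2.imread('pics/top0.png')[135:285,240:390]; cv2.imwrite('pics/topc.png',cv2.resize(a,None,fx=4,fy=4,interpolation=cv2.INTER_CUBIC))
a=cv2.imread('pics/scene0.png')[175:275,240:415]; cv2.imwrite('pics/scc.png',cv2.resize(a,None,fx=4.5,fy=4.5,interpolation=cv2.INTER_CUBIC))
```

```text
(no output)
```

View pics/topc.png

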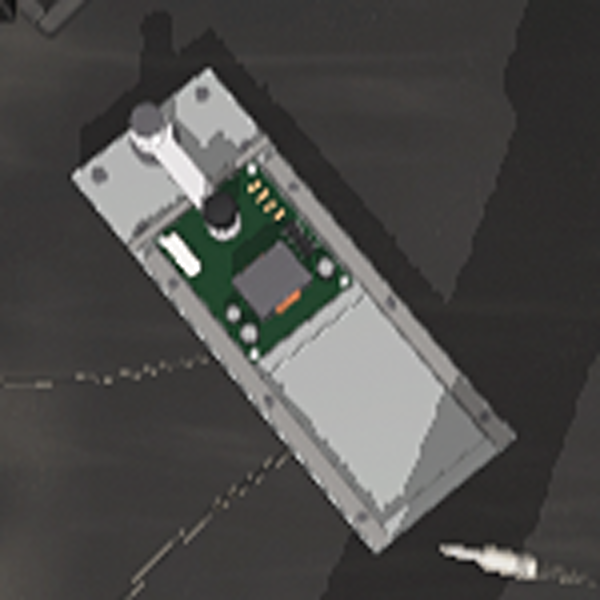

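View pics/scc.png

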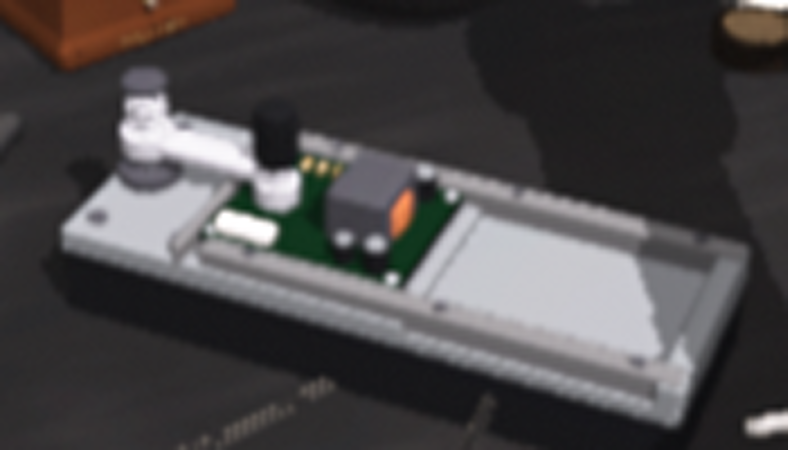

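```bash
cat > fit.py <<'E'
from h import *
from scipy.optimize import least_squares
f=lambda u,v,s,ox,oy:((u+.5)/s-.5+ox,(v+.5)/s-.5+oy)
C=[('top',f(72,175,4,240,135),(172,56,12)),('top',f(210,68,4,240,135),(172,-56,12)),
('top',f(375,553,4,240,135),(-132,56,20)),('top',f(515,435,4,240,135),(-132,-56,20)),
('top',f(148,117,4,240,135),(155,0,69)),
('scene',f(748,245,4.5,240,175),(-132,-56,20)),('scene',f(62,233,4.5,240,175),(172,56,12)),('scene',f(145,77,4.5,240,175),(155,0,69)),
('top',f(222,207,4,240,135),(85,0,72)),('scene',f(275,108,4.5,240,175),(85,0,72))]
def w(p,q):
    c,s=np.cos(p[2]),np.sin(p[2]); return np.array([p[0]+c*q[0]-s*q[1],p[1]+s*q[0]+c*q[1],36+q[2]])
def res(p): return np.concatenate([proj(n,w(p,q))-uv for n,uv,q in C])
r=least_squares(res,[518,12,.7],x_scale=[1,1,.01],loss='soft_l1'); P=r.x
if __name__=='__main__':
    print(P,np.round(res(P).reshape(-1,2),1).tolist())
    for q in [(55,0,12),(-62,0,8),(155,0,12),(85,0,56),(155,0,69)]: print(q,w(P,q).round(1))
    for n in('top','scene'):
        print(n,least_squares(lambda p:np.concatenate([proj(m,w(p,q))-uv for m,uv,q in C if m==n]),P,x_scale=[1,1,.01]).x)
    from h import nets
    for n in('top','scene'):
        for t in['mouse','tuning_fork','remote','tape_roll','capo','post','knob_grip']: print(n,t,[(np.round(d['at']).tolist(),round(d['score'],2)) for d in nets.mark_of(n,t)[:1]])
E
python3 fit.py
```

```text
[521.16220942  12.16950756   0.696947  ] [[-0.6, 0.0], [-0.6, -0.4], [-0.1, 0.0], [0.4, 0.2], [-0.5, 0.5], [1.4, 0.1], [0.1, -1.4], [0.2, -0.3], [-1.1, -0.3], [0.4, -1.0]]
(55, 0, 12) [563.3  47.5  48. ]
(-62, 0, 8) [473.6 -27.6  44. ]
(155, 0, 12) [640.  111.7  48. ]
(85, 0, 56) [586.3  66.7  92. ]
(155, 0, 69) [640.  111.7 105. ]
top [521.12928     11.27671043   0.69333568]
scene [520.21492072  13.25247736   0.70823805]
top mouse [([409.0, 251.0, 3.0], 0.87)]
top tuning_fork [([604.0, 285.0, 4.0], 0.6)]
top remote [([424.0, -279.0, 1.0], 0.91)]
top tape_roll [([672.0, -279.0, -1.0], 0.77)]
top capo [([762.0, 185.0, -5.0], 0.56)]
top post [([640.0, 116.0, 47.0], 0.56)]
top knob_grip [([583.0, 68.0, 81.0], 0.59)]
scene mouse [([408.0, 250.0, 2.0], 0.71)]
scene tuning_fork [([601.0, 284.0, 1.0], 0.73)]
scene remote [([427.0, -280.0, 1.0], 0.8)]
scene tape_roll [([677.0, -281.0, 1.0], 0.77)]
scene capo [([767.0, 181.0, 1.0], 0.69)]
scene post [([638.0, 109.0, 51.0], 0.96)]
scene knob_grip [([584.0, 70.0, 92.0], 0.89)]
```

```bash
cat > go.py <<'E'
# usage: go.py cx cy zworld relyaw_deg [world]  -> tool-frame delta to target TCP
import sys
from h import *
P=np.array([521.0,12.2,0.697])
def w(q):
    c,s=np.cos(P[2]),np.sin(P[2]); return np.array([P[0]+c*q[0]-s*q[1],P[1]+s*q[0]+c*q[1],q[2]])
def st():
    s=arm.state(); p=s['position']; r=R.from_quat(s['tool_rot']); c,sn=np.cos(P[2]),np.sin(P[2]); d=p-[P[0],P[1],0]
    m=r.as_matrix(); yaw=np.degrees(np.arctan2(m[1,0],m[0,0]))
    print('t %.2f world %s cradle %.1f %.1f z %.1f yaw-rel %.1f tilt %s gap %.1f F %s j %s'%(s['t'],p.round(1),c*d[0]+sn*d[1],-sn*d[0]+c*d[1],p[2],yaw-np.degrees(P[2]),m[:2,2].round(3),s['finger_gap'],s['ft_force'].round(1),s['joints'].round(2)))
    return s,r,yaw
if __name__=='__main__':
    s,r,yaw=st()
    if len(sys.argv)>4:
        x,y,z,a=map(float,sys.argv[1:5]); t=w((x,y,z))
        if len(sys.argv)>5: t=np.array([x,y,z])
        T=R.from_euler('z',a,degrees=True)*R.from_euler('z',np.degrees(P[2]),degrees=True)*R.from_quat([1,0,0,0])
        print('target',t.round(1),'delta cm',(r.inv().apply(t-s['position'])/10).round(2),'turn units',(np.degrees((r.inv()*T).as_rotvec())/6).round(2), 'at target yaw delta',(T.inv().apply(t-s['position'])/10).round(2))
E
python3 go.py 85 0 200 0
python3 -c "
from h import *
for uv in [(282,107),(330,100),(305,70),(350,125),(250,140),(235,125),(262,140)]: print(uv,unproj('top',uv,0).round(0))"
```

```text
t 1.50 world [ 259.7 -623.1  245.3] cradle -608.2 -319.4 z 245.3 yaw-rel -17.3 tilt [ 0. -0.] gap 85.1 F [-0.9  0.5 -0.3] j [ 1.15  0.47 -0.05  1.53  0.02  1.14 -0.08]
target [586.2  66.8 200. ] delta cm [ 56.67 -51.12   4.53] turn units [ 0.   -0.   -2.89] at target yaw delta [ 69.32 -31.94   4.53]
(282, 107) [826. 113.   0.]
(330, 100) [847. -17.   0.]
(305, 70) [933.  52.   0.]
(350, 125) [776. -71.   0.]
(250, 140) [732. 196.   0.]
(235, 125) [774. 238.   0.]
(262, 140) [733. 163.   0.]
```

```bash
python3 -m jog '[[[0,0,0,0,0,-1,1],[0,0,0,0,0,-1,1],[0,0,0,0,0,-0.9,1],[3.7,-1.7,0,0,0,0,1],[3.7,-1.7,0,0,0,0,1]]]'; python3 go.py 85 0 200 0
```

```text
t: 1.92
position: [287.7, -555.4, 243.9]
tool_rot: [0.939, 0.343, -0.002, 0.002]
ft_force: [2.2, -0.1, 0.3]
finger_gap: 85.3
t 1.92 world [ 287.7 -555.4  243.9] cradle -543.3 -285.5 z 243.9 yaw-rel 0.2 tilt [-0.003 -0.005] gap 85.3 F [ 2.2 -0.1  0.3] j [ 1.12  0.39 -0.13  1.66  0.06  1.09  0.1 ]
target [586.2  66.8 200. ] delta cm [ 62.93 -28.38   3.97] turn units [0.02 0.06 0.03] at target yaw delta [ 62.83 -28.55   4.39]
```

```bash
for i in 1 ; do python3 -m jog '[[[3.7,-1.7,0,0,0,0,1],[3.7,-1.7,0,0,0,0,1],[3.7,-1.7,0,0,0,0,1],[3.7,-1.7,0,0,0,0,1],[3.7,-1.7,0,0,0,0,1]]]'; done; python3 -m jog '[[[3.7,-1.7,0,0,0,0,1],[3.7,-1.7,0,0,0,0,1],[3.7,-1.7,0,0,0,0,1],[3.7,-1.7,0,0,0,0,1],[3.7,-1.7,0,0,0,0,1]]]'; python3 go.py 85 0 200 0
```

```text
t: 2.33
position: [374.8, -366.6, 242.6]
tool_rot: [0.941, 0.339, -0.003, 0.003]
ft_force: [0.5, -0.5, 0.5]
finger_gap: 85.7
t: 2.75
position: [463.6, -178.1, 242.8]
tool_rot: [0.941, 0.338, -0.002, 0.005]
ft_force: [1.0, -0.2, -0.2]
finger_gap: 85.0
t 2.75 world [ 463.6 -178.1  242.8] cradle -166.2 -109.1 z 242.8 yaw-rel -0.4 tilt [ 0.    -0.011] gap 85.0 F [ 1.  -0.2 -0.2] j [ 0.59  0.2  -0.36  1.94  0.1   1.02 -0.69]
target [586.2  66.8 200. ] delta cm [ 25.08 -11.1    4.02] turn units [ 0.08  0.06 -0.06] at target yaw delta [ 25.12 -10.91   4.28]
```

```bash
python3 -m jog '[[[3.7,-1.6,0,0,0,0,1],[3.7,-1.6,0,0,0,0,1],[3.7,-1.6,0,0,0,0,1],[3.7,-1.6,1,0,0,0,1],[3.7,-1.6,1,0,0,0,1]]]'; python3 -m jog '[[[3.0,-1.5,1,0,0,0,1],[2,-1,0,0,0,0,1],[0,0,0,0,0,0,1]]]';python3 go.py 85 0 140 0
```

```text
t: 3.17
position: [557.4, 6.0, 225.4]
tool_rot: [0.941, 0.338, 0.002, 0.008]
ft_force: [1.2, -1.4, -1.1]
finger_gap: 85.5
t: 3.42
position: [582.6, 70.1, 213.6]
tool_rot: [0.939, 0.344, 0.004, 0.005]
ft_force: [-0.4, 0.9, 1.4]
finger_gap: 85.1
t 3.42 world [582.6  70.1 213.6] cradle 84.4 4.8 z 213.6 yaw-rel 0.3 tilt [ 0.011 -0.007] gap 85.1 F [-0.4  0.9  1.4] j [ 0.17  0.39 -0.47  1.77  0.22  1.02 -1.25]
target [586.2  66.8 140. ] delta cm [0.03 0.39 7.37] turn units [ 0.12 -0.04  0.05] at target yaw delta [0.06 0.48 7.36]
```

```bash
python3 -m jog '[[[0,0.4,3,0.1,0,0,1],[0,0,3,0,0,0,1],[0,0,1.3,0,0,0,1],[0,0,0,0,0,0,1]]]'
python3 - <<'E'
from h import *
snap('scene','s1.png'); snap('top','t1.png')
for n in('top','scene'): print([(np.round(d['at']).tolist(),round(d['score'],2)) for d in nets.mark_of(n,'knob_grip')[:1]])
a=cv2.imread('pics/scene0.png')
a=cv2.imread('pics/s1.png')[120:290,200:420]; cv2.imwrite('pics/s1c.png',cv2.resize(a,None,fx=3.5,fy=3.5,interpolation=cv2.INTER_CUBIC))
E
python3 go.py 85 0 94 0
```

```text
t: 3.75
position: [588.0, 68.9, 140.2]
tool_rot: [0.938, 0.346, 0.005, 0.001]
ft_force: [-0.6, -0.5, -0.2]
finger_gap: 85.5
[]
[([587.0, 70.0, 91.0], 0.56)]
t 3.95 world [590.4  69.7 144.3] cradle 90.2 -0.5 z 144.3 yaw-rel 0.5 tilt [0.017 0.003] gap 85.3 F [-0.3 -0.4  0.6] j [ 0.15  0.48 -0.45  1.82  0.26  0.88 -1.28]
target [586.2  66.8  94. ] delta cm [-0.59 -0.09  5.02] turn units [ 0.08 -0.14  0.08] at target yaw delta [-0.52 -0.05  5.03]
```

View pics/s1c.png

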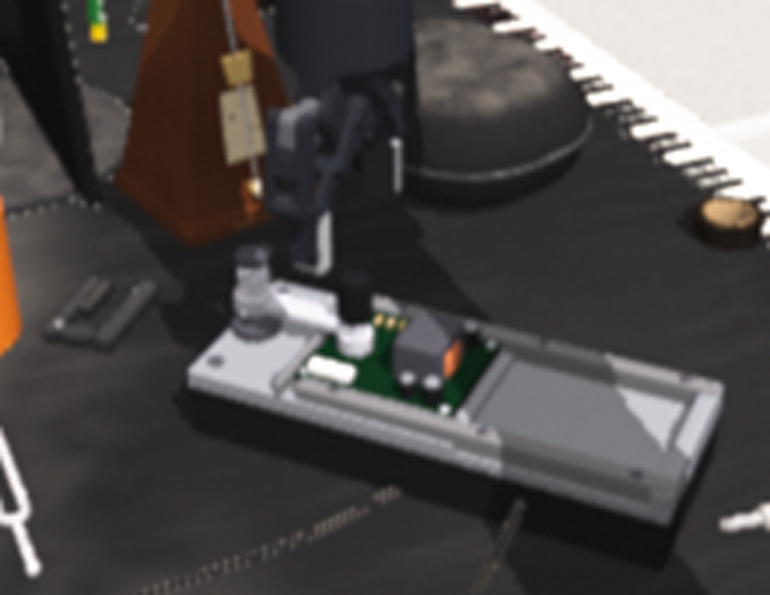

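The gripper hangs over the knob (knob in the crop at about (355,300)), with the open jaws either side of it across the cradle. Descending.

```bash
python3 -m jog '[[[-0.5,-0.1,2.5,0.1,-0.1,0,1],[0,0,2,0,0,0,1],[0,0,0,0,0,0,1]]]' 30; python3 go.py 85 0 94 0
```

```text
t: 4.2
position: [590.7, 67.3, 104.6]
tool_rot: [0.939, 0.345, 0.008, 0.0]
ft_force: [-0.4, -0.6, -0.4]
finger_gap: 85.7
t 4.20 world [590.7  67.3 104.6] cradle 88.8 -2.5 z 104.6 yaw-rel 0.4 tilt [0.015 0.005] gap 85.7 F [-0.4 -0.6 -0.4] j [ 0.14  0.53 -0.43  1.85  0.29  0.81 -1.3 ]
target [586.2  66.8  94. ] delta cm [-0.4  -0.26  1.05] turn units [ 0.05 -0.14  0.07] at target yaw delta [-0.38 -0.25  1.06]
```

```bash
python3 -m jog '[[[-0.4,-0.3,0.9,0.1,-0.1,0,1],[0,0,0,0,0,0,1]]]' 30; python3 go.py 85 0 94 0
```

```text
t: 4.37
position: [586.8, 66.8, 97.6]
tool_rot: [0.939, 0.345, 0.002, -0.003]
ft_force: [-1.0, -0.2, 0.8]
finger_gap: 85.5
t 4.37 world [586.8  66.8  97.6] cradle 85.5 -0.4 z 97.6 yaw-rel 0.4 tilt [0.002 0.007] gap 85.5 F [-1.  -0.2  0.8] j [ 0.14  0.54 -0.43  1.86  0.29  0.81 -1.3 ]
target [586.2  66.8  94. ] delta cm [-0.05 -0.04  0.36] turn units [-0.04 -0.06  0.06] at target yaw delta [-0.05 -0.04  0.36]
```

```bash
python3 -m jog '[[[0,0,0.3,0,0,0,0],[0,0,0,0,0,0,0],[0,0,0,0,0,0,0],[0,0,0,0,0,0,0],[0,0,0,0,0,0,0]]]' 30; python3 go.py 85 0 94 0
```

```text
t: 4.78
position: [589.4, 67.3, 98.6]
tool_rot: [0.939, 0.344, 0.006, -0.002]
ft_force: [-0.2, -0.3, 0.1]
finger_gap: 25.8
t 4.78 world [589.4  67.3  98.6] cradle 87.8 -1.6 z 98.6 yaw-rel 0.4 tilt [0.009 0.007] gap 25.8 F [-0.2 -0.3  0.1] j [ 0.14  0.54 -0.43  1.86  0.29  0.8  -1.31]
target [586.2  66.8  94. ] delta cm [-0.28 -0.17  0.46] turn units [ 0.   -0.11  0.06] at target yaw delta [-0.28 -0.16  0.46]
```

```bash
python3 -m jog '[[[-0.2,-0.1,0.4,0,-0.1,0,0],[0,0,0,0,0,0,0],[0,0,0,0,0,0,0]]]' 40; python3 go.py 85 0 94 0
```

```text
t: 5.03
position: [589.0, 67.4, 98.1]
tool_rot: [0.939, 0.345, 0.003, 0.001]
ft_force: [1.0, -0.3, -4.6]
finger_gap: 18.4
t 5.03 world [589.   67.4  98.1] cradle 87.6 -1.3 z 98.1 yaw-rel 0.4 tilt [0.005 0.   ] gap 18.4 F [ 1.  -0.3 -4.6] j [ 0.13  0.54 -0.42  1.85  0.3   0.81 -1.31]
target [586.2  66.8  94. ] delta cm [-0.26 -0.14  0.41] turn units [ 0.03 -0.04  0.06] at target yaw delta [-0.26 -0.13  0.41]
```

```bash
python3 -m jog '[[[0,0,-0.5,0,0,0,0],[0,0,-0.5,0,0,0,0],[0,0,-0.4,0,0,0,0],[0,0,0,0,0,0,0]]]' 60; python3 go.py 85 0 108 0
```

```text
t: 5.37
position: [589.0, 67.5, 110.5]
tool_rot: [0.939, 0.345, 0.003, 0.0]
ft_force: [1.9, 1.2, -6.7]
finger_gap: 17.9
t 5.37 world [589.   67.5 110.5] cradle 87.6 -1.2 z 110.5 yaw-rel 0.4 tilt [0.005 0.001] gap 17.9 F [ 1.9  1.2 -6.7] j [ 0.14  0.52 -0.43  1.85  0.28  0.83 -1.3 ]
target [586.2  66.8 108. ] delta cm [-0.26 -0.12  0.25] turn units [ 0.02 -0.05  0.06] at target yaw delta [-0.26 -0.12  0.25]
```

```bash
python3 - <<'E'
from h import *
snap('scene','s2.png'); 
for n in('scene',): print([(np.round(d['at']).tolist(),round(d['score'],2)) for d in nets.mark_of(n,'knob_grip')[:1]])
a=cv2.imread('pics/s2.png')[180:270,240:380]; cv2.imwrite('pics/s2c.png',cv2.resize(a,None,fx=5,fy=5,interpolation=cv2.INTER_CUBIC))
E
python3 go.py 85 0 108 0
```

```text
[([586.0, 67.0, 107.0], 0.7)]
t 5.47 world [588.9  67.5 110. ] cradle 87.6 -1.2 z 110.0 yaw-rel 0.4 tilt [0.005 0.002] gap 17.9 F [ 2.9  0.7 -7.8] j [ 0.14  0.52 -0.43  1.85  0.28  0.83 -1.3 ]
target [586.2  66.8 108. ] delta cm [-0.26 -0.12  0.2 ] turn units [ 0.02 -0.05  0.06] at target yaw delta [-0.26 -0.12  0.2 ]
```

View pics/s2c.png

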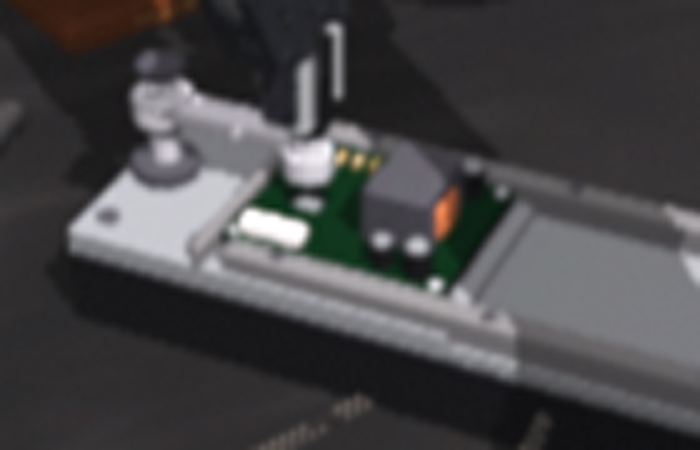

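The finger is up about 12 mm: foot and nib stand clear of the hole, seen at (310,205) in the crop. I'll raise it a little more to pass the board parts, then swing.

```bash
python3 -m jog '[[[0,0,-0.5,0,0,0,0],[0,0,0,0,0,0,0]]]' 60; python3 go.py; python3 -m jog '[[[0.02,0.35,0,0,0,-0.5,0],[0.04,0.7,0,0,0,-1,0],[0.04,0.7,0,0,0,-1,0],[0,0,0,0,0,0,0]]]'; python3 go.py
```

```text
t: 5.63
position: [588.9, 67.6, 114.8]
tool_rot: [0.939, 0.345, 0.003, -0.0]
ft_force: [2.2, 0.5, -6.6]
finger_gap: 18.2
t 5.63 world [588.9  67.6 114.8] cradle 87.6 -1.1 z 114.8 yaw-rel 0.4 tilt [0.005 0.002] gap 18.2 F [ 2.2  0.5 -6.6] j [ 0.14  0.52 -0.43  1.84  0.28  0.84 -1.3 ]
t: 5.97
position: [602.5, 55.5, 114.9]
tool_rot: [0.884, 0.468, 0.003, 0.0]
ft_force: [2.5, 0.8, -8.8]
finger_gap: 18.0
t 5.97 world [602.5  55.5 114.9] cradle 90.2 -19.1 z 114.9 yaw-rel 15.9 tilt [0.005 0.002] gap 18.0 F [ 2.5  0.8 -8.8] j [ 0.2   0.54 -0.49  1.81  0.33  0.86 -1.04]
```

```bash
python3 -m jog '[[[0.04,0.7,0,0,0,-1,0],[0.04,0.7,0,0,0,-1,0],[0.04,0.7,0,0,0,-1,0],[0.04,0.7,0,0,0,-1,0],[0,0,0,0,0,0,0]]]'; python3 go.py
```

```text
t: 6.38
position: [628.4, 45.2, 114.4]
tool_rot: [0.766, 0.643, 0.003, 0.0]
ft_force: [3.4, 1.2, -7.5]
finger_gap: 17.6
t 6.38 world [628.4  45.2 114.4] cradle 103.5 -43.7 z 114.4 yaw-rel 40.1 tilt [0.005 0.003] gap 17.6 F [ 3.4  1.2 -7.5] j [ 0.28  0.6  -0.59  1.75  0.41  0.91 -0.65]
```

```bash
python3 -m jog '[[[0.04,0.7,0,0,0,-1,0],[0.04,0.7,0,0,0,-1,0],[0.04,0.7,0,0,0,-1,0],[0.04,0.7,0,0,0,-1,0],[0,0,0,0,0,0,0]]]'; python3 go.py;python3 -m jog '[[[0.04,0.7,0,0,0,-1,0],[0.04,0.7,0,0,0,-1,0],[0,0,0,0,0,0,0]]]'; python3 go.py
```

```text
t: 6.8
position: [655.8, 46.2, 113.8]
tool_rot: [0.618, 0.786, 0.002, 0.001]
ft_force: [3.5, 0.6, -7.1]
finger_gap: 18.3
t 6.80 world [655.8  46.2 113.8] cradle 125.2 -60.4 z 113.8 yaw-rel 63.7 tilt [0.004 0.002] gap 18.3 F [ 3.5  0.6 -7.1] j [ 0.32  0.67 -0.68  1.67  0.49  0.97 -0.29]
t: 7.05
position: [668.4, 50.7, 113.2]
tool_rot: [0.536, 0.844, 0.001, 0.002]
ft_force: [3.9, 1.4, -7.9]
finger_gap: 18.1
t 7.05 world [668.4  50.7 113.2] cradle 137.7 -65.1 z 113.2 yaw-rel 75.3 tilt [0.004 0.001] gap 18.1 F [ 3.9  1.4 -7.9] j [ 0.34  0.7  -0.72  1.64  0.53  1.   -0.11]
```

```bash
python3 -m jog '[[[0,0,0.5,0,0,0,0],[0,0,0.5,0,0,0,0],[0,0,0.5,0,0,0,0],[0,0,0,0,0,0,0]]]'; python3 go.py
```

```text
t: 7.38
position: [667.6, 50.0, 97.4]
tool_rot: [0.542, 0.84, 0.001, 0.003]
ft_force: [3.4, 0.2, -5.8]
finger_gap: 18.1
t 7.38 world [667.6  50.   97.4] cradle 136.7 -65.1 z 97.4 yaw-rel 74.4 tilt [ 0.005 -0.002] gap 18.1 F [ 3.4  0.2 -5.8] j [ 0.33  0.71 -0.7   1.65  0.54  0.97 -0.14]
```

Now release; open only part-way, then rise.

```bash
python3 -m jog '[[[0,0,0.1,0,0,0,0],[0,0,0,0,0,0,0.8],[0,0,0,0,0,0,0.8],[0,0,0,0,0,0,0.8],[0,0,0,0,0,0,0.8]]]'; python3 go.py; python3 -m jog '[[[0,0,-3,0,0,0,0.8],[0,0,-3,0,0,0,0.8],[0,0,0,0,0,0,0.8]]]'
python3 - <<'E'
from h import *
snap('scene','s3.png'); snap('top','t3.png')
for n in('scene','top'): print([(np.round(d['at']).tolist(),round(d['score'],2)) for d in nets.mark_of(n,'knob_grip')[:1]])
a=cv2.imread('pics/s3.png')[140:290,220:420]; cv2.imwrite('pics/s3c.png',cv2.resize(a,None,fx=4,fy=4,interpolation=cv2.INTER_CUBIC))
E
python3 go.py 72 0 140 0
```

```text
t: 7.8
position: [665.9, 50.1, 99.2]
tool_rot: [0.542, 0.84, -0.001, 0.003]
ft_force: [1.2, -0.0, 0.4]
finger_gap: 65.7
t 7.80 world [665.9  50.1  99.2] cradle 135.5 -63.9 z 99.2 yaw-rel 74.4 tilt [ 0.003 -0.005] gap 65.7 F [ 1.2 -0.   0.4] j [ 0.33  0.71 -0.7   1.65  0.54  0.98 -0.14]
t: 8.05
position: [663.7, 50.9, 160.1]
tool_rot: [0.542, 0.841, -0.003, 0.0]
ft_force: [1.5, 1.0, 0.4]
finger_gap: 68.3
[([670.0, 48.0, 92.0], 0.8)]
[]
t 8.25 world [660.6  49.2 153.7] cradle 130.7 -61.2 z 153.7 yaw-rel 74.5 tilt [-0.013 -0.008] gap 68.2 F [ 0.1 -0.3 -0.4] j [ 0.35  0.65 -0.74  1.62  0.49  1.08 -0.1 ]
target [576.2  58.4 140. ] delta cm [ 4.33 -7.28  1.47] turn units [-0.11  0.11 12.41] at target yaw delta [-5.87 -6.12  1.37]
```

View pics/s3c.png

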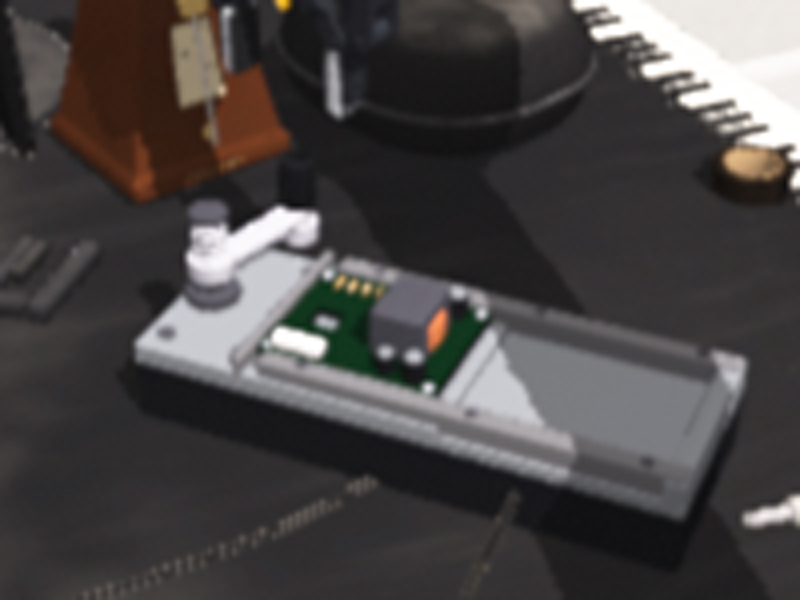

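The finger now points off the far side and is down; the board still lies in the nest, with the hole visible at (325,320) in the crop. Next I turn the shut gripper back to line up with the cradle for the push.

```bash
python3 -m jog '[[[0.3,-0.7,0,0,0,1,0],[0.2,-0.7,0,0,0,1,0],[0.1,-0.7,0,0,0,1,0],[0,-0.7,0,0,0,1,0],[-0.1,-0.7,0,0,0,1,0]]]'; python3 -m jog '[[[-0.2,-0.7,0,0,0,1,0],[-0.2,-0.7,0,0,0,1,0],[-0.3,-0.7,0,0,0,1,0],[-0.4,-0.7,0,0,0,1,0],[-0.5,-0.7,0,0,0,1,0]]]'; python3 go.py 72 0 140 0
```

```text
t: 8.67
position: [620.4, 45.1, 146.8]
tool_rot: [0.749, 0.663, -0.012, -0.006]
ft_force: [0.1, -0.2, -1.1]
finger_gap: 7.4
t: 9.08
position: [575.3, 40.3, 140.9]
tool_rot: [0.901, 0.434, -0.019, -0.005]
ft_force: [0.4, 0.1, 0.8]
finger_gap: -0.3
t 9.08 world [575.3  40.3 140.9] cradle 59.7 -13.4 z 140.9 yaw-rel 11.5 tilt [-0.038 -0.008] gap -0.3 F [0.4 0.1 0.8] j [ 0.24  0.49 -0.51  1.83  0.29  0.94 -1.07]
target [576.2  58.4 140. ] delta cm [ 1.48 -1.06  0.07] turn units [-0.21  0.31  1.91] at target yaw delta [ 1.23 -1.34  0.09]
```

```bash
python3 -m jog '[[[0.8,-0.6,0,-0.1,0.2,1,0],[0.8,-0.7,0,-0.1,0.1,0.9,0],[0,0,0,0,0,0,0]]]'; python3 go.py 72 0 110 0
```

```text
t: 9.33
position: [571.8, 59.5, 136.9]
tool_rot: [0.942, 0.335, -0.005, -0.0]
ft_force: [-0.3, 0.2, 0.2]
finger_gap: -0.3
t 9.33 world [571.8  59.5 136.9] cradle 69.3 3.7 z 136.9 yaw-rel -0.7 tilt [-0.01  -0.003] gap -0.3 F [-0.3  0.2  0.2] j [ 0.17  0.47 -0.46  1.86  0.26  0.88 -1.3 ]
target [576.2  58.4 110. ] delta cm [0.3  0.37 2.68] turn units [-0.04  0.09 -0.12] at target yaw delta [0.27 0.37 2.69]
```

```bash
python3 -m jog '[[[0.4,0.4,2.5,0,0.1,-0.1,0],[0,0,0,0,0,0,0]]]'; python3 go.py 72 0 78 0
```

```text
t: 9.5
position: [576.3, 58.4, 110.4]
tool_rot: [0.939, 0.343, -0.001, -0.002]
ft_force: [-1.2, -0.5, -1.2]
finger_gap: 0.1
t 9.50 world [576.3  58.4 110.4] cradle 72.0 -0.1 z 110.4 yaw-rel 0.2 tilt [-0.004  0.003] gap 0.1 F [-1.2 -0.5 -1.2] j [ 0.17  0.51 -0.45  1.87  0.29  0.83 -1.3 ]
target [576.2  58.4  78. ] delta cm [-0.    0.01  3.24] turn units [-0.04  0.01  0.04] at target yaw delta [-0.   -0.01  3.24]
```

```bash
python3 -m jog '[[[0,0,2.2,0,0,0,0],[0,0,1,0,0,0,0],[0,0,0,0,0,0,0]]]'; python3 go.py 72 0 77 0
python3 - <<'E'
from h import *
snap('scene','s4.png')
a=cv2.imread('pics/s4.png')[140:290,220:420]; cv2.imwrite('pics/s4c.png',cv2.resize(a,None,fx=4,fy=4,interpolation=cv2.INTER_CUBIC))
E
```

```text
t: 9.75
position: [576.1, 57.2, 77.2]
tool_rot: [0.939, 0.345, -0.003, -0.002]
ft_force: [0.4, -0.3, 0.7]
finger_gap: 0.1
t 9.75 world [576.1  57.2  77.2] cradle 71.2 -0.9 z 77.2 yaw-rel 0.4 tilt [-0.006  0.002] gap 0.1 F [ 0.4 -0.3  0.7] j [ 0.15  0.55 -0.43  1.89  0.32  0.77 -1.32]
target [576.2  58.4  77. ] delta cm [ 0.08 -0.09  0.02] turn units [-0.05  0.04  0.07] at target yaw delta [ 0.08 -0.09  0.02]
```

View pics/s4c.png

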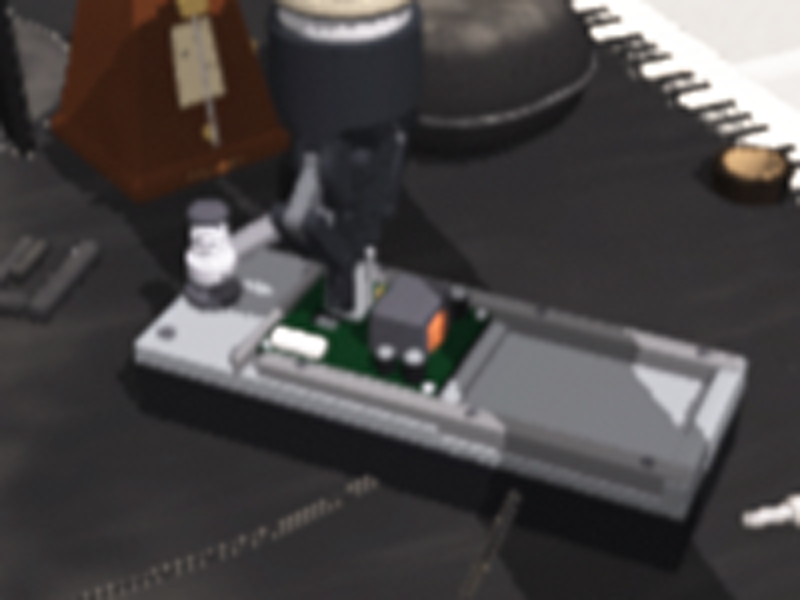

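The shut tips hover just above the bare board at (350,310) in the crop, behind the transformer. Pushing along the cradle.

```bash
python3 -m jog '[[[-0.7,-0.1,0.1,0,0,0.05,0],[-0.7,0,0,0,0,0,0],[-0.7,0,0,0,0,0,0],[-0.7,0,0,0,0,0,0]]]'; python3 go.py -56 0 76 0
```

```text
t: 10.13
position: [555.3, 39.9, 79.8]
tool_rot: [0.939, 0.343, 0.0, -0.002]
ft_force: [0.3, 0.0, -0.6]
finger_gap: -0.2
t 10.13 world [555.3  39.9  79.8] cradle 44.1 -0.7 z 79.8 yaw-rel 0.2 tilt [-0.001  0.004] gap -0.2 F [ 0.3  0.  -0.6] j [ 0.19  0.52 -0.44  1.94  0.31  0.74 -1.3 ]
target [478.1 -23.7  76. ] delta cm [-10.01  -0.11   0.36] turn units [-0.03 -0.02  0.03] at target yaw delta [-10.01  -0.07   0.38]
```

```bash
python3 -m jog '[[[-0.7,0,0,0,0,0,0],[-0.7,0,0,0,0,0,0],[-0.7,0,0,0,0,0,0]]]'; python3 go.py -56 0 76 0
```

```text
t: 10.38
position: [538.1, 24.6, 81.4]
tool_rot: [0.939, 0.343, 0.002, -0.001]
ft_force: [0.7, 0.9, 0.6]
finger_gap: 0.0
t 10.38 world [538.1  24.6  81.4] cradle 21.1 -1.5 z 81.4 yaw-rel 0.2 tilt [0.003 0.003] gap 0.0 F [0.7 0.9 0.6] j [ 0.22  0.49 -0.44  1.99  0.31  0.72 -1.28]
target [478.1 -23.7  76. ] delta cm [-7.71 -0.17  0.51] turn units [-0.01 -0.04  0.03] at target yaw delta [-7.71 -0.15  0.54]
```

```bash
python3 -m jog '[[[0,0,0.4,0,0,0,0]]]'
python3 - <<'E'
from h import *
snap('scene','s5.png')
print([(np.round(d['at']).tolist(),round(d['score'],2)) for d in nets.mark_of('scene','transformer')[:1]])
a=cv2.imread('pics/s5.png')[140:290,220:420]; cv2.imwrite('pics/s5c.png',cv2.resize(a,None,fx=4,fy=4,interpolation=cv2.INTER_CUBIC))
E
python3 go.py -56 0 76 0
```

```text
t: 10.47
position: [537.4, 23.2, 78.1]
tool_rot: [0.94, 0.342, 0.002, -0.0]
ft_force: [0.7, 1.3, 1.0]
finger_gap: -0.2
[([520.0, 8.0, 68.0], 0.67)]
t 10.57 world [537.9  24.1  77.3] cradle 20.6 -1.7 z 77.3 yaw-rel 0.1 tilt [0.003 0.003] gap 0.0 F [ 0.4  0.3 -1.1] j [ 0.22  0.5  -0.44  1.99  0.31  0.71 -1.28]
target [478.1 -23.7  76. ] delta cm [-7.66 -0.19  0.1 ] turn units [-0.01 -0.04  0.02] at target yaw delta [-7.66 -0.17  0.13]
```

View pics/s5c.png

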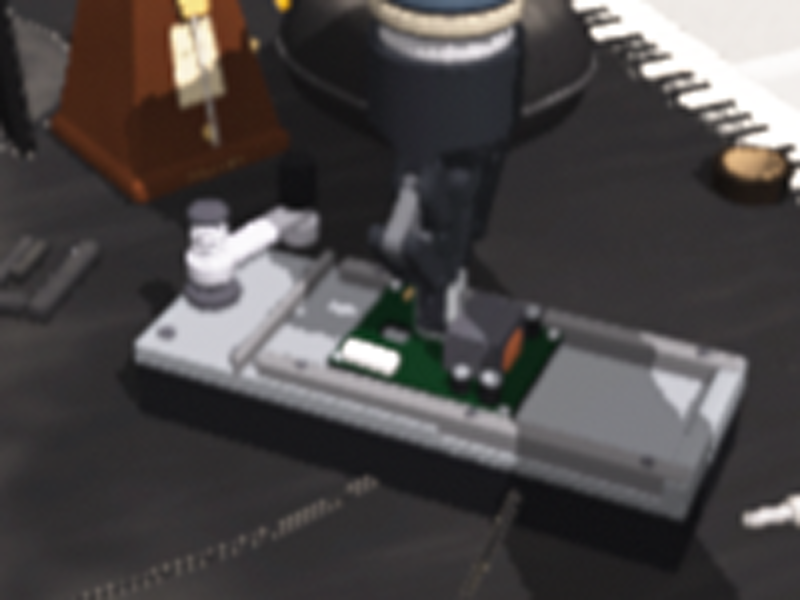

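The board is sliding straight, its rear edge now near (370,320) in the crop. Continuing.

```bash
python3 -m jog '[[[-0.7,0,0.07,0,0,0,0],[-0.7,-0.1,0.07,0,0,0,0],[-0.7,-0.1,0.07,0,0,0,0],[-0.7,0,0.07,0,0,0,0]]]'; python3 go.py -56 0 76 0
```

```text
t: 10.9
position: [516.4, 9.1, 74.7]
tool_rot: [0.939, 0.344, 0.005, -0.002]
ft_force: [0.9, 2.0, 1.1]
finger_gap: -0.3
t 10.90 world [516.4   9.1  74.7] cradle -5.5 0.5 z 74.7 yaw-rel 0.3 tilt [0.008 0.006] gap -0.3 F [0.9 2.  1.1] j [ 0.26  0.47 -0.44  2.05  0.31  0.68 -1.25]
target [478.1 -23.7  76. ] delta cm [-5.05  0.03 -0.18] turn units [ 0.   -0.09  0.05] at target yaw delta [-5.05  0.05 -0.13]
```

```bash
python3 -m jog '[[[-0.7,0,0.07,0,0,0,0],[-0.7,-0.1,0.07,0,0,0,0],[-0.7,-0.1,0.07,0,0,0,0],[-0.7,0,0.07,0,0,0,0]]]'; python3 go.py -56 0 76 0
```

```text
t: 11.23
position: [493.7, -8.9, 72.4]
tool_rot: [0.939, 0.344, 0.007, -0.001]
ft_force: [1.9, 1.8, 2.6]
finger_gap: -0.0
t 11.23 world [493.7  -8.9  72.4] cradle -34.5 1.4 z 72.4 yaw-rel 0.3 tilt [0.013 0.007] gap -0.0 F [1.9 1.8 2.6] j [ 0.3   0.45 -0.45  2.1   0.31  0.64 -1.23]
target [478.1 -23.7  76. ] delta cm [-2.15  0.13 -0.4 ] turn units [ 0.03 -0.14  0.05] at target yaw delta [-2.15  0.14 -0.36]
```

```bash
python3 -m jog '[[[-0.7,0.1,-0.1,0,-0.1,0,0],[-0.7,0,-0.1,0,0,0,0],[0,0,0,0,0,0,0]]]'
python3 - <<'E'
from h import *
snap('scene','s6.png')
print([(np.round(d['at']).tolist(),round(d['score'],2)) for t in('transformer','board_mid') for d in nets.mark_of('scene',t)[:1]])
a=cv2.imread('pics/s6.png')[140:290,220:420]; cv2.imwrite('pics/s6c.png',cv2.resize(a,None,fx=4,fy=4,interpolation=cv2.INTER_CUBIC))
E
python3 go.py -56 0 76 0
```

```text
t: 11.48
position: [478.2, -21.8, 73.1]
tool_rot: [0.939, 0.343, -0.002, 0.001]
ft_force: [0.5, -0.1, 0.4]
finger_gap: 0.1
[([457.0, -39.0, 63.0], 0.89), ([474.0, -27.0, 49.0], 0.96)]
t 11.63 world [479.8 -20.5  73.2] cradle -52.6 1.4 z 73.2 yaw-rel 0.3 tilt [-0.001 -0.002] gap 0.0 F [ 1.3 -0.2  0. ] j [ 0.32  0.43 -0.44  2.12  0.31  0.65 -1.21]
target [478.1 -23.7  76. ] delta cm [-0.34  0.14 -0.27] turn units [0.01 0.02 0.04] at target yaw delta [-0.34  0.14 -0.28]
```

View pics/s6c.png

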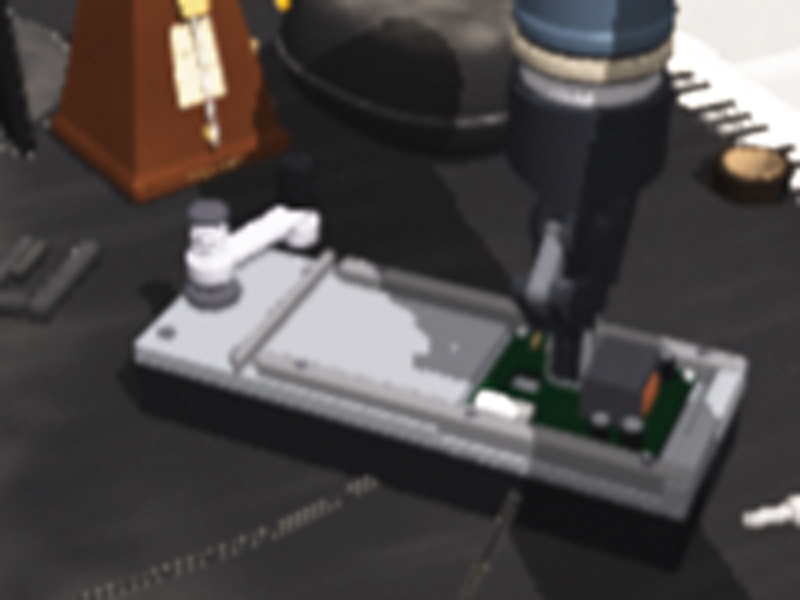

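```bash
python3 -m jog '[[[1,0,0,0,0,0,0],[0,0,-3,0,0,0,0],[1,0,-4,0,0,0,0],[2,-1,-2,0,0,0,0],[0,0,0,0,0,0,0]]]'
python3 - <<'E'
from h import *
snap('scene','s7.png');snap('top','t7.png')
print([(np.round(d['at']).tolist(),round(d['score'],2)) for n in ('scene','top') for t in('transformer','board_mid') for d in nets.mark_of(n,t)[:1]])
a=cv2.imread('pics/s7.png')[200:270,310:415]; cv2.imwrite('pics/s7c.png',cv2.resize(a,None,fx=7,fy=7,interpolation=cv2.INTER_CUBIC))
E
python3 go.py 130 -65 170 75
```

```text
t: 12.05
position: [505.1, 16.6, 164.2]
tool_rot: [0.939, 0.344, -0.004, -0.002]
ft_force: [0.9, 0.6, -0.4]
finger_gap: 0.2
[([462.0, -37.0, 63.0], 0.66), ([473.0, -27.0, 50.0], 0.91)]
t 12.35 world [499.6  10.8 158.5] cradle -17.3 12.7 z 158.5 yaw-rel -0.0 tilt [-0.022 -0.002] gap -0.3 F [ 0.4 -0.6  0.3] j [ 0.31  0.34 -0.51  2.    0.21  0.88 -1.18]
target [662.4  45.8 170. ] delta cm [14.71  7.74 -1.51] turn units [ -0.22   0.07 -12.51] at target yaw delta [-3.69 16.24 -1.15]
```

View pics/s7c.png

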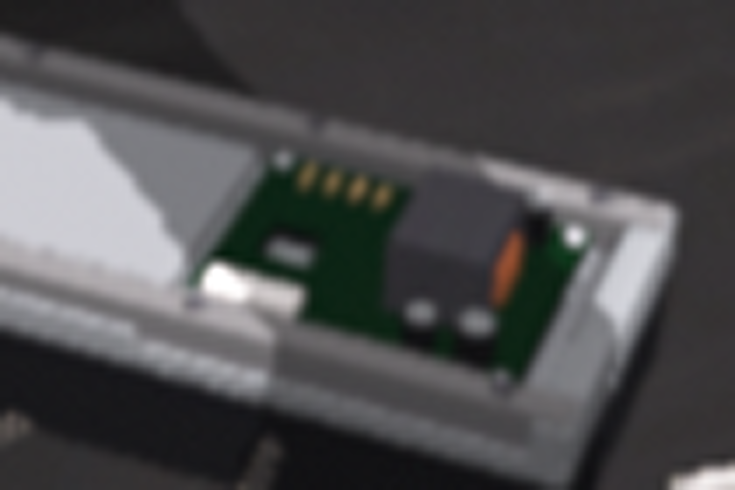

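Run:
```python
from h import *
from go import w
a=cv2.imread('pics/s7.png')[200:270,310:415]; 
S=7; b=cv2.resize(a,None,fx=S,fy=S,interpolation=cv2.INTER_CUBIC)
def dr(pts,col):
    q=np.array([proj('scene',w(p)) for p in pts]); q=((q-[310,200]+.5)*S-.5).astype(int); cv2.polylines(b,[q],True,col,1)
def box(x0,zr,zf): return [(x0+50,40,36+zr),(x0+50,-40,36+zr),(x0-50,-40,36+zf),(x0-50,40,36+zf)]
dr(box(-58,16,16),(0,0,255)); dr(box(-52,20,16),(0,255,255))
dr([(-4,42,48),(-4,-42,48),(-120,-42,56),(-120,42,56)],(255,255,0))
cv2.imwrite('pics/s7o.png',b)
a=cv2.imread('pics/t7.png')[180:285,270:375]; b=cv2.resize(a,None,fx=5.5,fy=5.5,interpolation=cv2.INTER_CUBIC); cv2.imwrite('pics/t7c.png',b)
```

```text
(no output)
```

View pics/s7o.png

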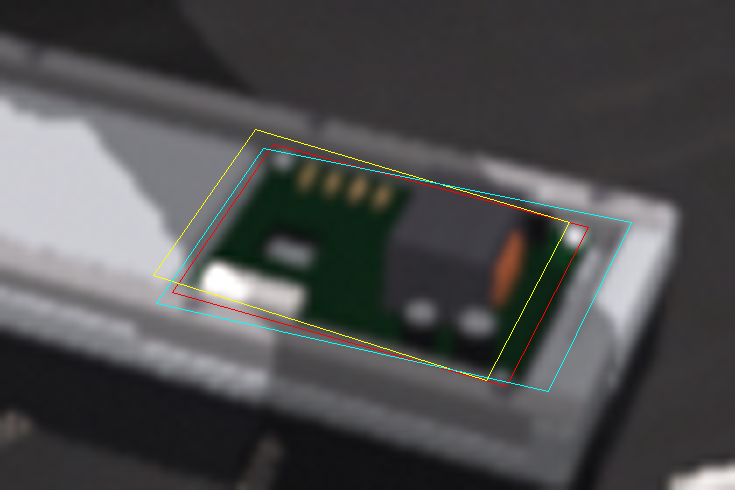

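View pics/t7c.png

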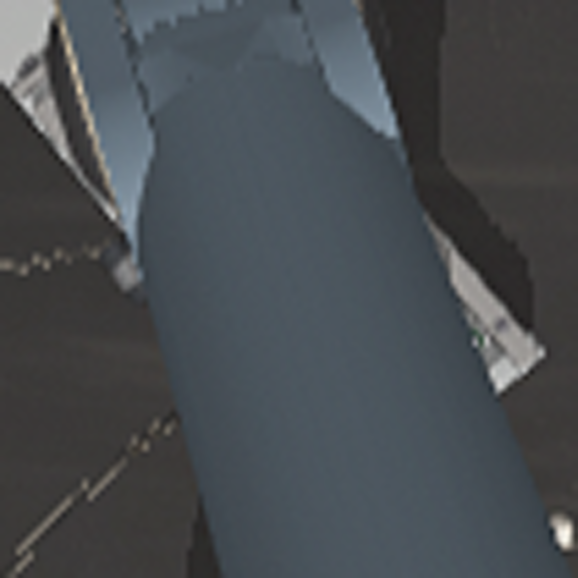

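The flat red outline (board at cradle x ≈ -58, resting on the bay floor) fits the picture, and the tilted yellow one does not. The board is down flat in the bay. Now back to the knob.

```bash
python3 -m jog '[[[3.5,1.8,-0.4,-0.1,0.1,0,0],[3.5,1.8,-0.3,0,0,0,0],[3.5,1.8,-0.2,0,0,0,0],[3.4,1.6,0,0,0,0,0],[0,0,0,0,0,-1,0.3]]]'; python3 -m jog '[[[0,0,0,0,0,-1,0.8],[0,0,0,0,0,-1,0.8],[0,0,0,0,0,-1,0.8],[0,0,0,0,0,-1,0.8],[0,0,0,0,0,-1,0.8]]]';python3 -m jog '[[[0,0,0,0,0,-1,0.8],[0,0,0,0,0,-1,0.8],[0,0,0,0,0,-1,0.8],[0,0,0,0,0,-1,0.8],[0,0,0,0,0,-1,0.8]]]'; python3 go.py 136 -65 150 74.4
```

```text
t: 12.77
position: [648.8, 41.6, 156.1]
tool_rot: [0.922, 0.388, -0.013, -0.0]
ft_force: [0.1, 0.4, 0.8]
finger_gap: 11.1
t: 13.18
position: [647.6, 39.6, 146.3]
tool_rot: [0.782, 0.623, -0.019, -0.008]
ft_force: [0.9, 0.2, -0.3]
finger_gap: 68.4
t: 13.6
position: [643.3, 35.4, 137.9]
tool_rot: [0.585, 0.811, -0.021, -0.018]
ft_force: [-0.6, -0.4, 0.6]
finger_gap: 68.5
t 13.60 world [643.3  35.4 137.9] cradle 108.7 -60.7 z 137.9 yaw-rel 68.5 tilt [-0.053 -0.013] gap 68.5 F [-0.6 -0.4  0.6] j [ 0.37  0.66 -0.73  1.64  0.48  1.08 -0.19]
target [667.   49.7 150. ] delta cm [ 0.61  2.63 -1.35] turn units [-0.52 -0.07 -0.98] at target yaw delta [ 0.32  2.75 -1.21]
```

```bash
python3 -m jog '[[[0.3,1.4,-0.6,-0.5,-0.1,-1,0.8],[0.2,1.3,-0.3,0,0,0,0.8],[0,0,0,0,0,0,0.8]]]'; python3 go.py 136 -65 120 74.4
```

```text
t: 13.85
position: [664.8, 46.8, 140.6]
tool_rot: [0.539, 0.842, -0.004, -0.002]
ft_force: [0.6, 1.0, 0.7]
finger_gap: 68.2
t 13.85 world [664.8  46.8 140.6] cradle 132.5 -65.8 z 140.6 yaw-rel 74.9 tilt [-0.008 -0.005] gap 68.2 F [0.6 1.  0.7] j [ 0.36  0.68 -0.75  1.62  0.52  1.06 -0.11]
target [667.   49.7 120. ] delta cm [0.17 0.34 2.05] turn units [-0.09  0.01  0.08] at target yaw delta [0.17 0.32 2.06]
```

```bash
python3 -m jog '[[[0.2,0.4,2,-0.1,0,0,0.8],[0,0,0,0,0,0,0.8]]]'; python3 go.py 136 -65 97 74.4
python3 - <<'E'
from h import *
snap('scene','s8.png')
a=cv2.imread('pics/s8.png')[120:250,230:380]; cv2.imwrite('pics/s8c.png',cv2.resize(a,None,fx=4.5,fy=4.5,interpolation=cv2.INTER_CUBIC))
E
```

```text
t: 14.02
position: [666.2, 48.8, 117.9]
tool_rot: [0.54, 0.842, -0.001, -0.001]
ft_force: [-0.5, -0.9, -0.9]
finger_gap: 68.1
t 14.02 world [666.2  48.8 117.9] cradle 134.8 -65.2 z 117.9 yaw-rel 74.7 tilt [-0.002 -0.001] gap 68.1 F [-0.5 -0.9 -0.9] j [ 0.35  0.7  -0.74  1.64  0.54  1.02 -0.13]
target [667.   49.7  97. ] delta cm [0.05 0.11 2.09] turn units [-0.02  0.    0.06] at target yaw delta [0.05 0.11 2.09]
```

View pics/s8c.png

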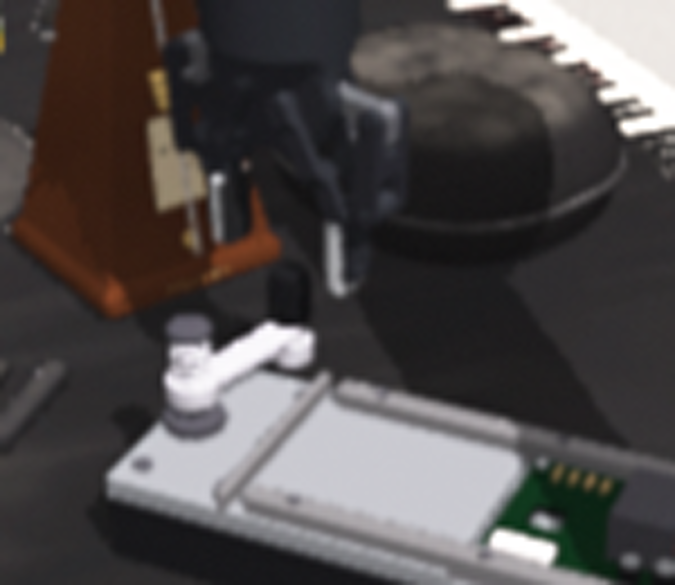

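The open jaws, at (230,210) and (340,260) in the crop, straddle the knob at (290,290). Descending and gripping.

```bash
python3 -m jog '[[[0.1,0.1,1.5,0,0,0,0.8],[0,0,0.5,0,0,0,0.8],[0,0,0,0,0,0,0.8]]]'; python3 go.py 136 -65 96 74.4
```

```text
t: 14.32
position: [667.5, 48.6, 99.2]
tool_rot: [0.541, 0.841, -0.001, 0.001]
ft_force: [-0.2, 0.7, -0.3]
finger_gap: 68.3
t 14.32 world [667.5  48.6  99.2] cradle 135.7 -66.1 z 99.2 yaw-rel 74.6 tilt [-0.    -0.003] gap 68.3 F [-0.2  0.7 -0.3] j [ 0.34  0.72 -0.73  1.65  0.55  0.99 -0.14]
target [667.   49.7  96. ] delta cm [0.12 0.   0.32] turn units [-0.01  0.02  0.04] at target yaw delta [0.12 0.   0.32]
```

```bash
python3 -m jog '[[[0,0,0.3,0,0,0,0],[0,0,0,0,0,0,0],[0,0,0.2,0,0,0,0],[0,0,0,0,0,0,0],[0,0,0,0,0,0,0]]]' 40;python3 -m jog '[[[0,0,0,0,0,0,0],[0,0,0,0,0,0,0]]]' 60; python3 go.py 136 -65 96 74.4; python3 -m jog '[[[0,0,-0.5,0,0,0,0],[0,0,-0.5,0,0,0,0],[0,0,-0.6,0,0,0,0],[0,0,0,0,0,0,0]]]'; python3 go.py
```

```text
t: 14.73
position: [667.6, 48.1, 94.6]
tool_rot: [0.541, 0.841, -0.001, 0.001]
ft_force: [-0.2, 0.1, -0.1]
finger_gap: 18.6
t: 14.9
position: [667.5, 48.1, 94.7]
tool_rot: [0.541, 0.841, -0.001, 0.001]
ft_force: [0.5, 0.2, -1.2]
finger_gap: 18.3
t 14.90 world [667.5  48.1  94.7] cradle 135.4 -66.5 z 94.7 yaw-rel 74.6 tilt [ 0.    -0.003] gap 18.3 F [ 0.5  0.2 -1.2] j [ 0.34  0.73 -0.72  1.65  0.56  0.98 -0.15]
target [667.   49.7  96. ] delta cm [ 0.16  0.02 -0.13] turn units [-0.01  0.03  0.03] at target yaw delta [ 0.16  0.02 -0.13]
t: 15.23
position: [667.0, 48.5, 109.4]
tool_rot: [0.541, 0.841, -0.001, 0.0]
ft_force: [1.8, 1.7, -6.9]
finger_gap: 18.3
t 15.23 world [667.   48.5 109.4] cradle 135.2 -65.9 z 109.4 yaw-rel 74.6 tilt [-0.001 -0.002] gap 18.3 F [ 1.8  1.7 -6.9] j [ 0.35  0.71 -0.73  1.64  0.54  1.01 -0.14]
```

```bash
python3 -m jog '[[[0.02,-0.36,0,0,0,0.5,0],[0.04,-0.71,0,0,0,1,0],[0.04,-0.71,0,0,0,1,0],[0.04,-0.71,0,0,0,1,0],[0,0,0,0,0,0,0]]]'; python3 go.py;python3 -m jog '[[[0.04,-0.71,0,0,0,1,0],[0.04,-0.71,0,0,0,1,0],[0.04,-0.71,0,0,0,1,0],[0.04,-0.71,0,0,0,1,0],[0,0,0,0,0,0,0]]]'; python3 go.py
```

```text
t: 15.65
position: [641.1, 42.9, 108.1]
tool_rot: [0.691, 0.723, -0.001, -0.001]
ft_force: [1.5, 1.3, -7.4]
finger_gap: 18.3
t 15.65 world [641.1  42.9 108.1] cradle 111.8 -53.5 z 108.1 yaw-rel 52.7 tilt [-0.003  0.   ] gap 18.3 F [ 1.5  1.3 -7.4] j [ 0.32  0.65 -0.65  1.71  0.47  0.95 -0.47]
t: 16.07
position: [612.9, 48.6, 107.7]
tool_rot: [0.827, 0.562, -0.001, -0.002]
ft_force: [1.2, -0.8, -7.2]
finger_gap: 18.2
t 16.07 world [612.9  48.6 107.7] cradle 93.8 -31.1 z 107.7 yaw-rel 28.5 tilt [-0.003  0.002] gap 18.2 F [ 1.2 -0.8 -7.2] j [ 0.26  0.59 -0.56  1.78  0.39  0.89 -0.85]
```

```bash
python3 -m jog '[[[0.04,-0.71,0,0,0,1,0],[0.04,-0.71,0,0,0,1,0],[0.04,-0.71,0,0,0,1,0],[0.04,-0.71,0,0,0,1,0],[0,0,0,0,0,0,0]]]'; python3 go.py 87.6 -1 108 0.4
```

```text
t: 16.48
position: [590.1, 64.8, 107.4]
tool_rot: [0.925, 0.381, -0.002, -0.002]
ft_force: [1.8, -0.8, -6.9]
finger_gap: 18.2
t 16.48 world [590.1  64.8 107.4] cradle 86.7 -4.0 z 107.4 yaw-rel 4.9 tilt [-0.005  0.002] gap 18.2 F [ 1.8 -0.8 -6.9] j [ 0.17  0.54 -0.47  1.84  0.31  0.85 -1.24]
target [588.8  67.7 108. ] delta cm [ 0.11 -0.29 -0.06] turn units [-0.04  0.03  0.74] at target yaw delta [ 0.09 -0.3  -0.06]
```

```bash
python3 -m jog '[[[0.05,-0.33,0,0,0,0.75,0],[0,0,0,0,0,0,0]]]'; python3 go.py 87.6 -1 108 0.4
python3 - <<'E'
from h import *
snap('scene','s9.png')
a=cv2.imread('pics/s9.png')[150:270,230:390]; cv2.imwrite('pics/s9c.png',cv2.resize(a,None,fx=4.5,fy=4.5,interpolation=cv2.INTER_CUBIC))
E
```

```text
t: 16.65
position: [587.5, 67.8, 106.9]
tool_rot: [0.937, 0.35, -0.004, -0.002]
ft_force: [0.8, 1.2, -7.5]
finger_gap: 18.6
t 16.65 world [587.5  67.8 106.9] cradle 86.7 -0.0 z 106.9 yaw-rel 1.0 tilt [-0.009  0.001] gap 18.6 F [ 0.8  1.2 -7.5] j [ 0.15  0.53 -0.45  1.84  0.3   0.84 -1.3 ]
target [588.8  67.7 108. ] delta cm [ 0.09  0.1  -0.11] turn units [-0.06  0.05  0.1 ] at target yaw delta [ 0.09  0.1  -0.11]
```

View pics/s9c.png

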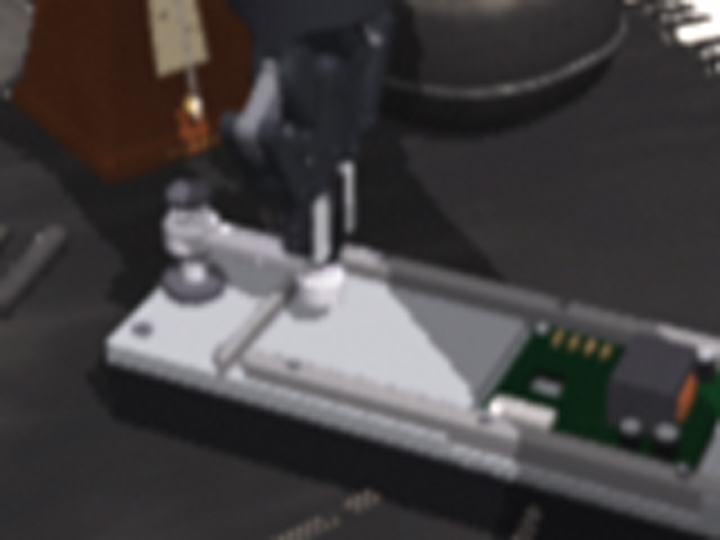

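The finger is held up at (320,290) in the crop, straight over the empty nest. Lowering and letting go.

```bash
python3 -m jog '[[[0,0.05,0.5,0,0,0,0],[0,0,0.5,0,0,0,0],[0,0,0,0,0,0,0]]]'; python3 go.py 87.6 -1 95 0.4
```

```text
t: 16.95
position: [588.1, 66.9, 95.6]
tool_rot: [0.935, 0.355, -0.004, -0.003]
ft_force: [0.8, 2.3, -6.5]
finger_gap: 18.0
t 16.95 world [588.1  66.9  95.6] cradle 86.6 -1.1 z 95.6 yaw-rel 1.6 tilt [-0.01   0.002] gap 18.0 F [ 0.8  2.3 -6.5] j [ 0.15  0.55 -0.45  1.85  0.31  0.83 -1.3 ]
target [588.8  67.7  95. ] delta cm [ 0.1  -0.01  0.06] turn units [-0.08  0.06  0.2 ] at target yaw delta [ 0.1  -0.01  0.06]
```

```bash
python3 -m jog '[[[0,0,0.1,0,0,0,0],[0,0,0,0,0,0,0.8],[0,0,0,0,0,0,0.8],[0,0,0,0,0,0,0.8],[0,0,0,0,0,0,0.8]]]'; python3 go.py; python3 -m jog '[[[0,0,-2,0,0,0,0.8],[0,0,-3,0,0,0,0.8],[0,0,-4,0,0,0,0.8],[0,0,-4,0,0,0,0.8],[0,0,0,0,0,0,0.8]]]';python3 -m jog '[[[-3.5,1.5,-2,0,0,0,0.8],[-3.5,1.5,-1,0,0,0,0.8],[-3.5,1.5,0,0,0,0,0.8],[-3.5,1.5,0,0,0,0,0.8],[-3.5,1.5,0,0,0,0,0.8]]]'; python3 go.py
```

```text
t: 17.37
position: [591.8, 65.5, 97.6]
tool_rot: [0.935, 0.356, -0.001, -0.001]
ft_force: [0.1, 0.1, -0.5]
finger_gap: 65.6
t 17.37 world [591.8  65.5  97.6] cradle 88.5 -4.6 z 97.6 yaw-rel 1.7 tilt [-0.004  0.002] gap 65.6 F [ 0.1  0.1 -0.5] j [ 0.15  0.55 -0.45  1.84  0.31  0.83 -1.3 ]
t: 17.78
position: [593.1, 64.8, 233.3]
tool_rot: [0.935, 0.356, -0.002, -0.001]
ft_force: [-0.0, 0.7, 1.4]
finger_gap: 68.6
t: 18.2
position: [518.8, -99.3, 268.6]
tool_rot: [0.931, 0.366, 0.009, 0.0]
ft_force: [0.9, -0.9, -0.3]
finger_gap: 68.3
t 18.20 world [518.8 -99.3 268.6] cradle -73.3 -84.1 z 268.6 yaw-rel 3.0 tilt [0.017 0.006] gap 68.3 F [ 0.9 -0.9 -0.3] j [ 0.51  0.24 -0.47  1.84  0.11  1.08 -0.82]
```

```bash
python3 -m jog '[[[-3.5,1.5,0,0,0,0,0.8],[-3.5,1.5,0,0,0,0,0.8],[-3.5,1.5,0,0,0,0,0.8],[-3.5,1.5,0,0,0,0,0.8],[0,0,0,0,0,0,0.8]]]'
python3 - <<'E'
from h import *
from go import w
import go
snap('scene','s10.png');snap('top','t10.png')
for n in ('scene','top'):
  for t in('knob_grip','post','board_mid','transformer','mouse','tuning_fork','remote','tape_roll','capo'):
    print(n,t,[(np.round(d['at']).tolist(),round(d['score'],2)) for d in nets.mark_of(n,t)[:1]])
a=cv2.imread('pics/t10.png')[135:285,240:390]; b=cv2.resize(a,None,fx=4,fy=4,interpolation=cv2.INTER_CUBIC)
def dr(pts,col):
    q=np.array([proj('top',w(p)) for p in pts]); q=((q-[240,135]+.5)*4-.5).astype(int); cv2.polylines(b,[q],True,col,1)
dr([(-10,40,52),(-10,-40,52),(-110,-40,52),(-110,40,52)],(0,0,255))
cv2.imwrite('pics/t10c.png',b)
a=cv2.imread('pics/s10.png')[175:275,240:415]; cv2.imwrite('pics/s10c.png',cv2.resize(a,None,fx=4.5,fy=4.5,interpolation=cv2.INTER_CUBIC))
print(arm.state()['t'],arm.state()['position'])
E
```

```text
t: 18.62
position: [450.5, -253.9, 270.5]
tool_rot: [0.933, 0.361, 0.01, 0.007]
ft_force: [-0.5, -1.1, 0.1]
finger_gap: 68.1
scene knob_grip [([586.0, 65.0, 91.0], 0.7)]
scene post [([640.0, 113.0, 51.0], 0.74)]
scene board_mid [([476.0, -30.0, 51.0], 0.68)]
scene transformer [([463.0, -38.0, 64.0], 0.66)]
scene mouse [([410.0, 248.0, -0.0], 0.97)]
scene tuning_fork [([601.0, 281.0, 1.0], 0.45)]
scene remote [([428.0, -278.0, 0.0], 0.66)]
scene tape_roll [([677.0, -284.0, 0.0], 0.61)]
scene capo [([767.0, 181.0, 2.0], 0.84)]
top knob_grip [([583.0, 66.0, 84.0], 0.67)]
top post [([642.0, 110.0, 46.0], 0.83)]
top board_mid [([472.0, -22.0, 49.0], 0.69)]
top transformer [([461.0, -34.0, 66.0], 0.86)]
top mouse [([411.0, 250.0, 1.0], 0.94)]
top tuning_fork [([599.0, 284.0, 5.0], 0.55)]
top remote [([426.0, -279.0, -2.0], 0.55)]
top tape_roll [([676.0, -282.0, 0.0], 0.7)]
top capo [([760.0, 181.0, -4.0], 0.52)]
19.6167 [ 454.58206091 -245.24302071  270.32150498]
```

View pics/t10c.png

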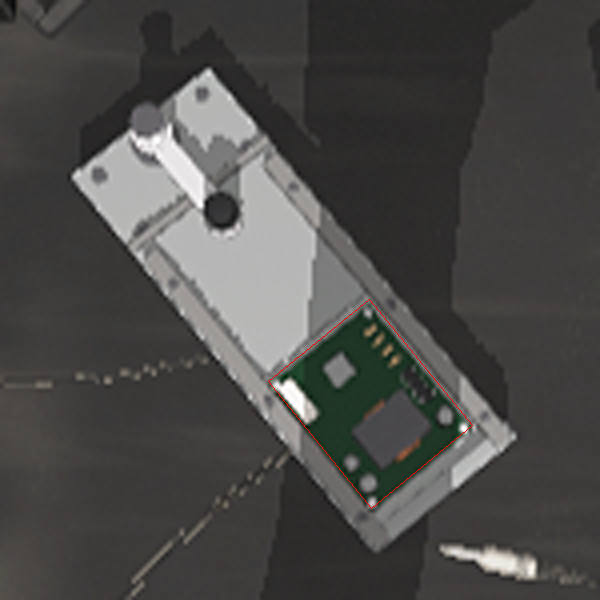

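View pics/s10c.png

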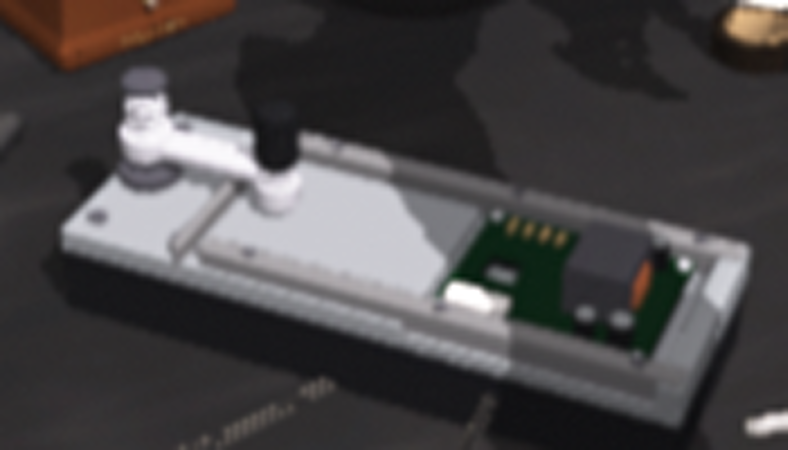

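The top view shows the finger pointing along the cradle, its knob at (222,209) against (222,207) at the start. The board fills the red flat outline drawn at cradle x = -60 in the bay. The bystanders are where they were, so I'm handing in.

```bash
python3 -c "
from plant import arm
print(arm.close_job(), arm.state()['t'])"
```

```text
the job is handed in; nothing more can be done
the job is handed in; nothing more can be done
```

The job is done and handed in at about 20 s on the robot's clock, against the 66 s limit. No verdict was reported.

- **Finger aside:** I lifted the finger about 16 mm by its knob, swung it to about 1.3 rad and let it back down. The picture showed the board still in its nest.
- **Board to the bay:** I pushed on the transformer's back face with the shut fingertips until the board dropped into the lower bay.
- **Finger back:** I gripped the knob again, lifted it about 14 mm, swung it back over the empty nest, lowered it, let go and moved the arm clear.

**Last checks:**
- **Board:** it lies flat in the bay at cradle x about -60, within the -70 to -54 range. Its outline drawn flat at that position fits the top picture, and a tilted outline did not fit the earlier scene picture.
- **Finger:** it is down and straight, with the knob within about half a pixel of where it started in the top picture.
- **Other things on the desk:** the mouse, fork, remote, tape and capo are found where they were, within the networks' scatter of a few mm.
- **Forces:** the highest wrist force I read was about 9 N, which was holding the finger up against its spring.

**Disagreements:**
- The top-camera network put the knob about 8 mm too low, both before and after. I trusted the scene camera and the contact heights instead.
- The gripper drifted about 4 mm sideways as it opened at the last release. The finger did not visibly move with it.

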